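# Trace the weld seam of the red bracket with the yellow seam probe

### The arm

A 6-joint arm with a two-finger parallel gripper is mounted at the origin on the work surface. World frame = base frame: x ahead of the robot, y to its left, z up, the work surface at z = 0. Lengths are in m, angles in rad, forces in N, time in s.
With the tool pointing down it reaches from about 0.325 to 0.9 m from the base axis. Payload 6.1 kg.
Tool frame: the origin (TCP) lies midway between the tips of the shut fingers; the grasp point (between the pads) lies bot.grasp_offset behind it (bot.grasp_offset is the distance from the TCP to the grasp point, in m); z points along the fingers, y is the direction in which the jaws open and shut (so a half turn about z gives the same grasp; the last joint's range is limited). The gripper opens to 87 mm and grips with 3 to 60 N. Pads are 19 mm wide; open, the fingers measure 117 mm over their backs; the gripper's body (75 mm by 190 mm) begins 51 mm behind the grasp point.
Start: joints at [-1.463, 0.22, 1.526, -0, 1.395, -0.126], TCP at [0.145, -0.608, 0.223] pointing down, gripper open.
Joint ranges: [-2.98, 2.98], [-0.91, 2.08], [0.09, 2.57], [-1.24, 4.39], [0.2, 2.65], [-2.68, 2.68]. Speed limits (rad/s): [2.57, 2.57, 3.01, 3.14, 3.14, 3.14].

### API

Orientations are given as a unit quaternion [w, x, y, z].
In Python, from cell import bot gives the robot as it stands.
- The arm moves only by the tool arm_command, never from a script. Its argument "commands" is a list of rows, each a list of 5 numbers: the shift along the tool's x, y, z in cm, then the turn about the tool's z in rad, then the opening, from 0 (shut) to 1 (fully open). A call has 1 to 8 rows; each row is the pose to reach, as a shift and turn from the pose commanded when the call began, along the tool's axes at that moment; what a row does not reach only later rows make up. A row lasts 1/8 s, in which the tool goes at most 62.5 mm and 10.7 degrees, less where a joint would pass 70% of its speed; a pose out of reach is approached as far as the arm can. A call with a gripper value outside its range is refused whole. The fingers move at their own pace and stop on an object; "force" is the grip in N (left out, the last holds). Time passes only in rows, so rows that repeat a pose let the fingers close. It gives the time, the measured TCP pose, the force and the opening at its end, in the units of the state.
- bot.read_state(): the state, without advancing time (a new reading comes with each control period).
- bot.get_image(name): name is "scene" or "top" or "wrist"; returns (picture, depth): 384x512x3 uint8, red, green, blue; 384x512 float32, m along the optical axis (not along the pixel's ray), 0 where there is no reading.
- bot.calibration(name): a dict with "fx", "fy", "cx", "cy" (pixels), "origin" and "attitude" of the camera in the world; the wrist camera has in their place "tool_from_camera" (4x4, takes a point from camera to tool coordinates, whose origin is the TCP and whose axes are the flange's). Camera axes: x right, y up, looking along -z (the intrinsics and any distortion apply to the point x, -y, -z); pixel columns grow to the right and rows downward; lengths in m; the calibration is good to about 2 mm. The wrist camera is an equidistant fisheye: a pixel r from the principal point sees the ray r / f radians off the axis. A picture is of the moment at which its call begins: read the wrist's pose just before it. calibration takes no time and is no camera call.
- bot.job_done(): hands the job in, once; it reports no verdict.
The state is a dict: "t": time; "q": joint angles; "joint_vel": joint speeds; "joint_efforts": joint torques, N m; "ee_pos": TCP position; "orientation": TCP orientation; "force": force on the tool from outside, world axes, zero at the start; "torque": the same for the moment, N m; "grip_width": finger opening in m.
Only numpy, scipy, OpenCV 4.12 (cv2) and the standard library are available. Lean on these libraries where they do the work, as an engineer would, in place of code of your own. Each camera call takes 0.05 s, during which the arm holds its last target. There are 200 camera calls.

### The job

Take the yellow-handled seam probe out of its stand and check the weld on the red bracket: put the tip on the seam at the end with the yellow dot and guide it along the seam to the other end in one slow, steady pass at about 3 cm per second, the tip in the groove or no more than a few millimetres above it. Then put the probe back upright in the same hole of the stand, seated on its collar, and let go; leave the blue-handled probe in its place.

Things in the scene. Friction and masses are not known exactly. Their poses are not given: they have to be found in the camera images.
- probe_grip (a point): Yellow-handled seam probe, 135 mm long, 0.12 kg, round, upright. Point: on its axis, mid-handle, where to grip; z up the handle. Handle 24 mm across: 35 mm above this point, 34 mm below, down to a black collar (44 mm across, 6 mm thick). Collar underside, 40 mm below this point, rests on the stand's top; the shaft hangs through a hole there.
- probe_tip (a point): The yellow probe's steel tip, on its axis, 100 mm below the middle of the handle; same axes. Below the collar the shaft is 18 mm across for 30 mm, then tapers over 30 mm to the 4 mm tip.
- red_bracket_seam (a point): Start of the seam on the red bracket (fixed steel block 180 x 90 x 30 mm; a blue one beside it is alike). Seam: straight groove 10 mm wide, 3 mm deep, 150 mm long in the flat top. Point: mid-groove, level with the top face, 5 mm inside the groove's end; a yellow dot 11 mm across marks that end. x points along the seam: the pass runs 140 mm along +x. z is up.
- stand: Aluminium and grey probe stand, 70 x 170 mm, 75 mm high, fixed to the bench. Origin: centre of its underside. z up; y along its length. Its top plate has two square holes, 30 mm wide, centred at y = +40 and -40 mm: the yellow probe hangs in one (which one varies), the blue probe in the other. There is free space below the holes.
- spare_grip (a point): Middle of the handle of the blue-handled probe, the same shape as the yellow one, hanging in the other hole of the stand, 80 mm away. Its top is 150 mm above the bench: lift the yellow one clear of it. Leave it there. z up its handle.
There are look-alikes about, which are no part of the job. Of the things that look like the part that bears spare_grip, the larger one is meant.

How it is judged:
By the outcome, as a careful person would: the job done as asked, in the order asked, and still so for the second after the job is handed in, with the robot touching nothing.
It also fails if it takes over 69 s, if anything falls off the work surface, if the arm or the gripper's body presses on something with over 40 N, if the wrist force passes 120 N, or if a joint passes its speed limit or range.

## Working session

There is one attempt and no reset: what is moved stays moved. The work goes in short steps, Python scripts to look and compute and a tool call to move; the robot and the scene stay as the last step left them, time stands still between calls to the robot, and variables do not carry over. Pictures are saved under pics/ and viewed, about 8 in all and at most 12, crops included, and the job is handed in when it is done.

Besides the shell and the picture viewer there is one more tool, called after "Request:" in YAML: its name, and indented under it one key for each argument. arm_command: Moves the arm, as the interface text tells. Its arguments: {"type":"object","properties":{"commands":{"type":"array"},"force":{"type":"number"}},"required":["commands"]}

```bash
mkdir -p pics; ls; python3 - <<'E'
from cell import bot
import cv2,numpy as np
s=bot.read_state();print({k:np.round(v,3).tolist() for k,v in s.items()},bot.grasp_offset)
for n in("scene","top"):
    im,d=bot.get_image(n);np.savez(f"{n}.npz",im=im,d=d);cv2.imwrite(f"pics/{n}0.png",im[...,::-1]);print(n,bot.calibration(n))
print(bot.calibration("wrist"))
E
```

```text
pics
{'t': 0.0, 'q': [-1.463, 0.221, 1.528, -0.0, 1.395, -0.126], 'joint_vel': [0.0, -0.001, -0.0, 0.0, -0.0, 0.0], 'joint_efforts': [0.002, -49.461, -38.738, 0.07, 0.057, -0.0], 'ee_pos': [0.145, -0.607, 0.221], 'orientation': [-0.001, 0.993, 0.117, 0.0], 'force': [-0.162, -0.057, 0.71], 'torque': [-0.004, -0.012, -0.018], 'grip_width': 0.087} 0.0187
scene {'fx': 363.7489000715632, 'fy': 363.7489000715632, 'cx': 256.67847984594806, 'cy': 183.99581121116412, 'origin': array([1.07542829, 0.35797138, 0.50775013]), 'attitude': array([0.40299046, 0.20504793, 0.40792116, 0.79319251])}
top {'fx': 372.1389608797758, 'fy': 372.1389608797758, 'cx': 258.1385932926164, 'cy': 198.67524058085658, 'origin': array([ 0.49119991, -0.00707958,  0.82988125]), 'attitude': array([ 0.71430079,  0.05060856, -0.03370801, -0.69719217])}
{'fx': 297.3186396354542, 'fy': 297.3186396354542, 'cx': 252.06706868013003, 'cy': 188.27119691282903, 'tool_from_camera': array([[ 3.09908476e-04,  9.59140705e-01,  2.82929339e-01,
         7.90717441e-02],
       [ 9.99999752e-01, -4.76149653e-04,  5.18808389e-04,
        -3.36601827e-04],
       [ 6.32326951e-04,  2.82929108e-01, -9.59140615e-01,
        -1.61263792e-01],
       [ 0.00000000e+00,  0.00000000e+00,  0.00000000e+00,
         1.00000000e+00]])}
```

View pics/scene0.png

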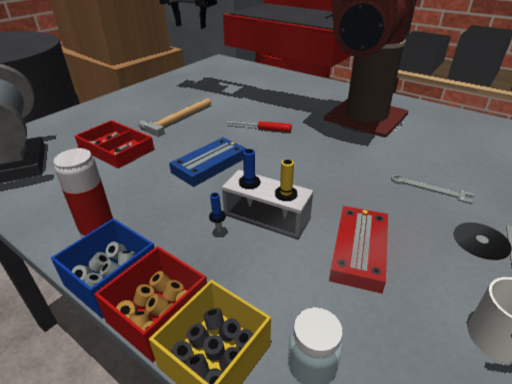

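View pics/top0.png

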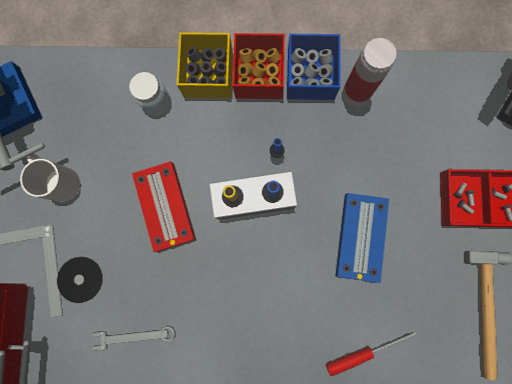

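The scene view shows the yellow probe (287,178) and the blue probe (249,166) in the stand. It also shows a smaller loose blue probe (217,207), the red bracket (361,245) with its dot at (365,212), and the blue bracket (209,160).

Candidates in the top view:
- **Yellow probe:** (231,193), the only yellow-handled one.
- **Blue probes:** (272,188) is the large one in the stand, and (277,148) is the small decoy.
- **Brackets:** the red one is at (163,205) with its dot at (172,242). The blue one is at (363,238).

I'll measure these next and check the choice in a close crop.

```bash
cat > h.py <<'E'
from cell import bot
import cv2,numpy as np
from scipy.spatial.transform import Rotation as R
def rot(q): return R.from_quat([q[1],q[2],q[3],q[0]]).as_matrix()
def cam(n,st=None):
    c=bot.calibration(n)
    if n!="wrist": return c,rot(c["attitude"]),np.array(c["origin"])
    T=c["tool_from_camera"];Rt=rot(st["orientation"])
    return c,Rt@T[:3,:3],Rt@T[:3,3]+st["ee_pos"]
def plane(n,uv,z,st=None):
    "pixels -> world points on the plane z"
    c,A,o=cam(n,st);uv=np.atleast_2d(np.float64(uv))
    p=(uv-[c["cx"],c["cy"]])/[c["fx"],c["fy"]]
    if n=="wrist":
        r=np.linalg.norm(p,axis=1,keepdims=True);d=np.c_[p/np.maximum(r,1e-9)*np.sin(r),np.cos(r)]
    else: d=np.c_[p,np.ones(len(p))]
    d=(d*[1,-1,-1])@A.T
    return o+d*((z-o[2])/d[:,2])[:,None]
def cloud(n,d,st=None):
    v,u=np.indices(d.shape);c,A,o=cam(n,st)
    p=np.stack([(u-c["cx"])/c["fx"],(v-c["cy"])/c["fy"]],-1)
    if n=="wrist":
        r=np.linalg.norm(p,axis=-1,keepdims=True);p=p/np.maximum(r,1e-9)*np.tan(r)
    return np.stack([p[...,0],-p[...,1],-np.ones(d.shape)],-1)*d[...,None]@A.T+o
def blobs(mask,amin=15):
    k,l,s,c=cv2.connectedComponentsWithStats(mask.astype(np.uint8))
    return [(l==i,s[i,4],c[i]) for i in range(1,k) if s[i,4]>=amin]
def hsv(im): return cv2.cvtColor(im,cv2.COLOR_RGB2HSV).astype(int)
E
python3 - <<'E'
from h import *
f=np.load("top.npz");im,d=f["im"],f["d"];P=cloud("top",d);H=hsv(im)
h,s,v=H[...,0],H[...,1],H[...,2]
print("bench z",np.median(P[280:310,200:300,2]))
masks={"yel":((h>20)&(h<35)&(s>130)&(v>110),.15),"red":(((h<8)|(h>172))&(s>150)&(v>90),.03),"blue":((h>105)&(h<125)&(s>130),.15),"white":((s<40)&(v>200),.075)}
for k,(m,z) in masks.items():
    for b,a,c in blobs(m):
        if 120<c[0]<400 and 130<c[1]<290:
            q=np.argwhere(b)[:,::-1].astype(np.float32)
            W=plane("top",q,z)[:,:2].astype(np.float32);r=cv2.minAreaRect(W)
            print(k,a,c.round(1),"depthP",np.median(P[b],0).round(4),"zmax",np.percentile(P[b][:,2],95).round(3),"rect",np.round(r[0],4),np.round(r[1],4),round(r[2],1))
cv2.imwrite("pics/crop.png",cv2.resize(im[130:265,120:320,::-1],None,fx=4,fy=4,interpolation=cv2.INTER_CUBIC))
E
```

```text
bench z -0.00013388307518830134
yel 73 [229.1 191.5] depthP [0.5856 0.064  0.1495] zmax 0.152 rect [0.5851 0.0649] [0.0212 0.0222] 46.8
yel 17 [172.1 241.7] depthP [0.4891 0.1954 0.0306] zmax 0.032 rect [0.4902 0.1654] [0.0054 0.0074] 1.5
yel 21 [359. 276.] depthP [ 0.4283 -0.2025  0.0307] zmax 0.033 rect [ 0.4377 -0.1734] [0.007  0.0072] 1.6
red 2297 [162.6 206.1] depthP [0.5655 0.2195 0.0298] zmax 0.032 rect [0.5667 0.2212] [0.1805 0.0909] 18.9
blue 36 [277.4 142.7] depthP [ 0.691  -0.0245  0.099 ] zmax 0.102 rect [ 0.6802 -0.0233] [0.0154 0.0131] 1.1
blue 64 [272.8 187.1] depthP [ 0.5949 -0.0166  0.1498] zmax 0.152 rect [ 0.5958 -0.0166] [0.0205 0.0222] 1.3
blue 2361 [362.5 237.2] depthP [ 0.5091 -0.2082  0.0299] zmax 0.032 rect [ 0.5075 -0.1798] [0.0789 0.1522] 83.5
white 1941 [253.  194.2] depthP [0.5895 0.0229 0.0749] zmax 0.077 rect [0.5911 0.0237] [0.0688 0.1695] 9.8
```

View pics/crop.png

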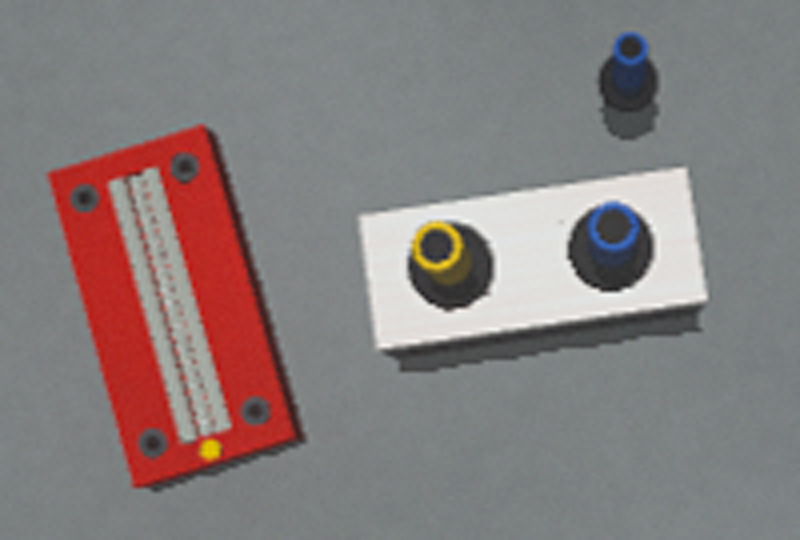

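The crop shows the yellow probe in the left hole at (438,245) and the full-size blue probe in the right hole at (613,225). The small loose decoy is at (630,50). The red bracket's dot is at its lower, robot-side end at (209,450). That settles the choice, so I'll move to a viewing pose between the stand and the bracket and refine with the wrist camera.

Request:
arm_command:
  commands:
    - [54,-63,-3,0,1]
    - [54,-63,-3,0,1]
    - [54,-63,-3,0,1]
    - [54,-63,-3,0,1]
    - [54,-63,-3,0,1]
    - [54,-63,-3,0,1]
    - [54,-63,-3,0,1]
    - [54,-63,-3,0,1]

```text
t: 1.1
ee_pos: [0.3736, -0.1617, 0.2406]
orientation: [0.0, 0.993, 0.116, 0.0]
force: [-0.3, 0.5, 0.6]
grip_width: 0.0867
```

```bash
cat >> h.py <<'E'
def delta(target,yaw=None):
    "world TCP target -> tool-axis shift in cm from the measured pose"
    s=bot.read_state();M=rot(s["orientation"])
    print("t",round(s["t"],2),"pos",np.round(s["ee_pos"],4),"xaxis",M[:,0].round(4),"zaxis",M[:,2].round(4),"cm",(100*M.T@(np.array(target)-s["ee_pos"])).round(2),"F",np.round(s["force"],1),"w",round(s["grip_width"],4))
E
python3 -c "
from h import *
delta([.53,.14,.25])"
```

```text
t 1.1 pos [ 0.3736 -0.1617  0.2406] xaxis [9.729e-01 2.312e-01 4.000e-04] zaxis [ 5.e-04 -3.e-04 -1.e+00] cm [ 22.19 -25.73  -0.94] F [-0.3  0.5  0.6] w 0.0867
```

Request:
arm_command:
  commands:
    - [22,-25.5,-1,0,0.55]
    - [22,-25.5,-1,0,0.55]
    - [22,-25.5,-1,0,0.55]
    - [22,-25.5,-1,0,0.55]
    - [22,-25.5,-1,0,0.55]
    - [22,-25.5,-1,0,0.55]
    - [22,-25.5,-1,0,0.55]
    - [22,-25.5,-1,0,0.55]

```text
t: 2.1
ee_pos: [0.5276, 0.1348, 0.2501]
orientation: [0.0, 0.993, 0.117, -0.001]
force: [-0.4, -0.7, 0.8]
grip_width: 0.048
```

```bash
python3 - <<'E'
from h import *
s=bot.read_state();im,d=bot.get_image("wrist")
np.savez("w1.npz",im=im,d=d,st=np.array(s,dtype=object))
delta([.585,.064,.25])
cv2.imwrite("pics/w1.png",cv2.resize(im[...,::-1],(800,600),interpolation=cv2.INTER_CUBIC))
E
```

```text
t 2.15 pos [0.5277 0.1345 0.2503] xaxis [ 9.730e-01  2.308e-01 -8.000e-04] zaxis [-8.e-04 -5.e-04 -1.e+00] cm [3.95 8.18 0.03] F [ 1.  -0.1  0.9] w 0.0477
```

View pics/w1.png

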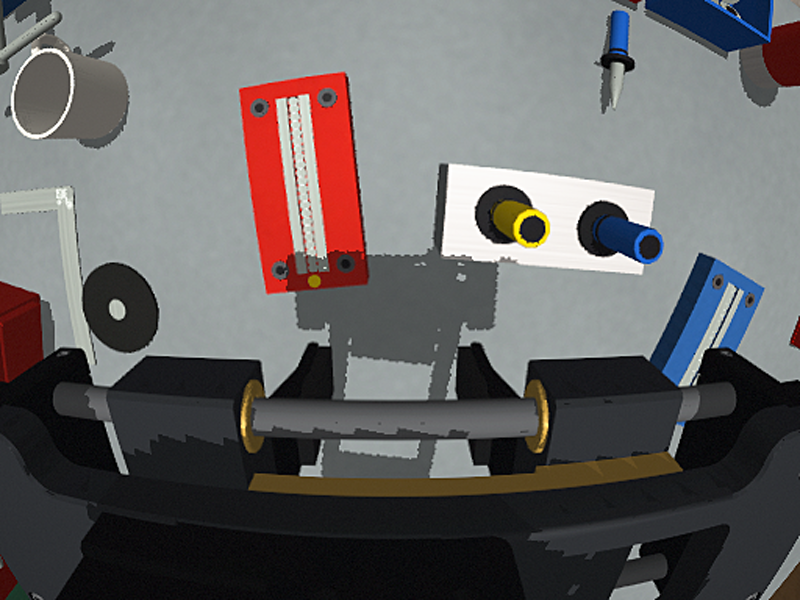

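The wrist view (800x600) shows the yellow handle top at about (533,227) and the blue one at (650,245). The red bracket's dot is at (315,281). The groove is the textured stripe between the two light strips, running from about (312,270) to (293,97). I'll measure from this picture.

```bash
python3 - <<'E'
from h import *
f=np.load("w1.npz",allow_pickle=True);im,d,st=f["im"],f["d"],f["st"].item();P=cloud("wrist",d,st);H=hsv(im)
h,s,v=H[...,0],H[...,1],H[...,2]
z=P[...,2];print("bench",np.median(z[20:60,120:140]))
red=((h<8)|(h>172))&(s>150)&(v>40)
for b,a,c in blobs(red&(abs(z-.03)<.006),300):
    if 150<c[0]<235:
        W=plane("wrist",np.argwhere(b)[:,::-1],.03,st)[:,:2].astype(np.float32)
        r=cv2.minAreaRect(W);print("red",a,np.round(r[0],4),np.round(r[1],4),r[2],"z",np.median(z[b]).round(4))
top=(abs(z-.15)<.004)
for b,a,c in blobs(top,20):
    W=plane("wrist",np.argwhere(b)[:,::-1],.15,st)[:,:2].astype(np.float32);(x,y),rr=cv2.minEnclosingCircle(W);print("top",a,c,im[b].mean(0).round(),np.round([x,y,rr],4),W.mean(0))
yel=(h>20)&(h<35)&(s>130)&(v>60)
for b,a,c in blobs(yel,10):
    if a<80: print("dot",a,c,plane("wrist",c,.03,st).round(4))
m=(abs(z-.075)<.004)&(s<60)
for b,a,c in blobs(m,1000):
    W=plane("wrist",np.argwhere(b)[:,::-1],.075,st)[:,:2].astype(np.float32);r=cv2.minAreaRect(W);print("stand",a,np.round(r[0],4),np.round(r[1],4),r[2])
# rectified red bracket top, 0.5 mm/px, and z profile across it
c0=np.array([.5667,.2212]);a=np.radians(18.9);ex=np.array([np.cos(a),np.sin(a)]);ey=np.array([-ex[1],ex[0]])
g=abs(z-.03)<.01
q=(P[...,:2]-c0)@np.c_[ex,ey]
for lo in(-.06,-.02,.02):
  for k in np.arange(-20,21,2):
    w=g&(q[...,0]>lo)&(q[...,0]<lo+.04)&(abs(q[...,1]-k/1000)<.001)
    print(k,(1000*np.median(z[w])).round(1) if w.any() else None,im[w].mean(0).astype(int).tolist() if w.any() else'',end=' | ')
  print()
E
```

```text
bench -0.0007337709266013182
red 6113 [0.5689 0.2231] [0.1791 0.0906] 18.835542678833008 z 0.0291
top 487 [339.26078029 145.80492813] [141. 128.  29.] [0.5867 0.0678 0.0121] [0.58692527 0.06771184]
top 357 [414.27731092 157.03361345] [ 32.  63. 115.] [ 0.598  -0.0131  0.0123] [ 0.5978837  -0.01310322]
dot 49 [200.63265306 179.46938776] [[0.4907 0.1973 0.03  ]]
dot 39 [162.15384615 248.1025641 ] [[0.3729 0.2364 0.03  ]]
dot 11 [341.27272727 244.81818182] [[ 0.4403 -0.0216  0.03  ]]
dot 33 [341.33333333 251.66666667] [[ 0.4292 -0.0259  0.03  ]]
dot 35 [158.22857143 260.82857143] [[0.3487 0.2402 0.03  ]]
dot 45 [342.26666667 282.51111111] [[ 0.3759 -0.0483  0.03  ]]
dot 14 [163.57142857 286.07142857] [[0.3031 0.2273 0.03  ]]
stand 5000 [0.5919 0.026 ] [0.0706 0.1703] 9.699701309204102
-20 29.0 [207, 37, 26] | -18 28.9 [208, 37, 26] | -16 29.2 [209, 36, 26] | -14 29.0 [212, 30, 20] | -12 29.4 [192, 134, 125] | -10 29.1 [194, 208, 198] | -8 29.4 [198, 206, 195] | -6 29.5 [201, 210, 199] | -4 29.4 [192, 192, 181] | -2 26.7 [181, 152, 143] | 0 26.9 [193, 202, 192] | 2 27.2 [201, 209, 200] |
[... 594 characters left out ...]
3, 187, 177] | 10 29.3 [199, 207, 196] | 12 29.6 [200, 208, 198] | 14 29.3 [201, 218, 207] | 16 29.1 [212, 118, 109] | 18 29.0 [224, 32, 20] | 20 29.2 [223, 39, 27] | 
-20 29.4 [228, 41, 30] | -18 29.3 [228, 41, 29] | -16 29.2 [228, 40, 28] | -14 29.0 [229, 29, 18] | -12 29.1 [212, 153, 144] | -10 29.4 [209, 224, 213] | -8 29.5 [206, 214, 202] | -6 29.7 [214, 222, 212] | -4 29.4 [209, 201, 191] | -2 27.2 [190, 154, 145] | 0 27.0 [207, 216, 206] | 2 26.9 [212, 220, 211] | 4 26.8 [213, 223, 212] | 6 26.5 [178, 99, 92] | 8 29.1 [191, 197, 186] | 10 29.7 [201, 210, 199] | 12 29.6 [204, 212, 201] | 14 29.5 [207, 223, 212] | 16 29.6 [214, 117, 108] | 18 28.7 [226, 31, 21] | 20 29.0 [225, 39, 28] |
```

The wrist and top estimates agree to about 2.5 mm, so I'll use the average for the grasp: yellow axis near (0.586, 0.066). Moving above it, then straight down and closing.

Request:
arm_command:
  commands:
    - [4.1,8,2,0,0.55]
    - [4.1,8,4,0,0.55]
    - [4.1,8,4,0,0.55]
    - [4.1,8,7,0,0.55]
    - [4.1,8,10,0,0.55]
    - [4.1,8,13,0,0.55]
    - [4.1,8,15.4,0,0.55]
    - [4.1,8,15.4,0,0.55]

```text
t: 3.15
ee_pos: [0.5845, 0.0672, 0.0954]
orientation: [-0.0, 0.993, 0.116, -0.002]
force: [-1.1, 0.5, 0.6]
grip_width: 0.0481
```

```bash
python3 - <<'E'
from h import *
delta([.586,.066,.0963])
s=bot.read_state();im,d=bot.get_image("wrist")
cv2.imwrite("pics/w2.png",cv2.resize(im[...,::-1],(800,600),interpolation=cv2.INTER_CUBIC))
E
```

```text
t 3.15 pos [0.5845 0.0672 0.0954] xaxis [ 0.9729  0.2313 -0.0036] zaxis [-3.8e-03  3.0e-04 -1.0e+00] cm [ 0.12  0.15 -0.09] F [-1.1  0.5  0.6] w 0.0481
```

View pics/w2.png

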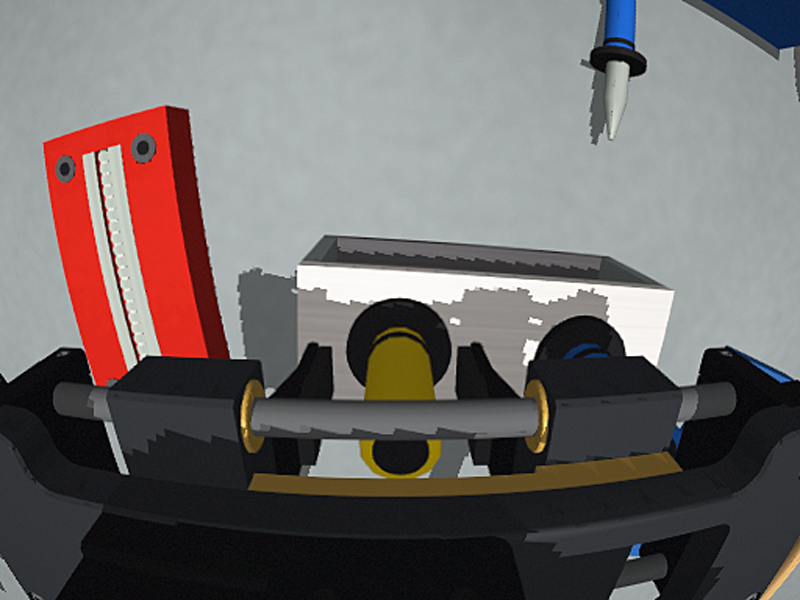

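The handle sits between the fingers, about 2 mm toward the +y finger: handle centre at column 402, finger midpoint at 395. The blue probe is well clear. Nudging over and closing.

Request:
arm_command:
  commands:
    - [0,0.15,0,0,0.55]
    - [0,0.15,0,0,0.4]
    - [0,0.15,0,0,0.2]
    - [0,0.15,0,0,0.2]
    - [0,0.15,0,0,0.2]
  force: 30

```text
t: 3.82
ee_pos: [0.5871, 0.0657, 0.0969]
orientation: [0.0, 0.993, 0.117, 0.0]
force: [-0.9, 0.5, 1.4]
grip_width: 0.0235
```

```bash
python3 -c "
from h import *
delta([.586,.066,.0963])"
```

```text
t 3.83 pos [0.5871 0.0657 0.0969] xaxis [9.728e-01 2.317e-01 3.000e-04] zaxis [ 3.e-04 -0.e+00 -1.e+00] cm [-0.1  -0.06  0.06] F [-0.9  0.5  1.4] w 0.0235
```

The grip is at 23.5 mm, with the TCP at (0.5871, 0.0657, 0.0969), which is the return pose. Lifting 15 cm, then over to the seam start at hover height.

Request:
arm_command:
  commands:
    - [0,0,-2,0,0.2]
    - [0,0,-5,0,0.2]
    - [0,0,-9,0,0.2]
    - [0,0,-13,0,0.2]
    - [0,0,-15,0,0.2]
    - [0,0,-15,0,0.2]
    - [-2,-5,-15,0,0.2]
    - [-4,-10,-15,0,0.2]

```text
t: 4.82
ee_pos: [0.523, 0.154, 0.2439]
orientation: [-0.0, 0.993, 0.116, -0.002]
force: [0.6, 0.2, -0.2]
grip_width: 0.0235
```

Request:
arm_command:
  commands:
    - [-1.2,-5,0,0,0.2]
    - [-1.2,-5,3,0,0.2]
    - [-1.2,-5,6,0,0.2]
    - [-1.2,-5,9,0,0.2]
    - [-1.2,-5,11.5,0,0.2]
    - [-1.2,-5,11.5,0,0.2]
    - [-1.2,-5,11.5,0,0.2]

```text
t: 5.7
ee_pos: [0.5015, 0.1995, 0.1315]
orientation: [0.0, 0.993, 0.117, -0.0]
force: [0.1, 0.8, -0.8]
grip_width: 0.0235
```

```bash
python3 - <<'E'
from h import *
delta([.5016,.1996,.132])
for n in("wrist","scene","top"):
    s=bot.read_state();im,d=bot.get_image(n);np.savez(f"{n}3.npz",im=im,d=d,st=np.array(s,dtype=object))
    np.save
    if n=="wrist": a=cv2.resize(im[...,::-1],(512,384))
    if n=="scene": b=cv2.resize(im[170:300,310:410,::-1],None,fx=2.95,fy=2.95,interpolation=cv2.INTER_CUBIC)
cv2.imwrite("pics/h3.png",np.hstack([a[:383],b[:383,:288]]))
E
```

```text
t 5.7 pos [0.5015 0.1995 0.1315] xaxis [ 9.728e-01  2.317e-01 -7.000e-04] zaxis [-7.e-04 -1.e-04 -1.e+00] cm [ 0.02 -0.01 -0.05] F [ 0.1  0.8 -0.8] w 0.0235
```

View pics/h3.png

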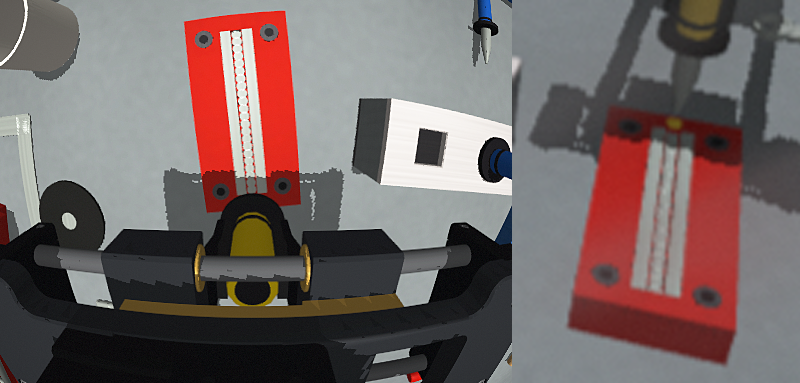

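The wrist view shows the empty hole at (430,147) and the blue probe still in place. The collar hides the tip there. The scene crop looks almost along the seam and shows the tip at about (683,110), hovering behind the dot at (675,123). I'll use that camera to compare the tip and groove sideways.

```bash
python3 - <<'E'
from h import *
f=np.load("scene3.npz",allow_pickle=True);im,d=f["im"],f["d"];st=bot.read_state()
P=cloud("scene",d);z=P[...,2];H=hsv(im);h,s,v=H[...,0],H[...,1],H[...,2]
a=np.radians(18.87);ex=np.array([np.cos(a),np.sin(a)]);ey=np.array([-ex[1],ex[0]]);c0=np.array([.5678,.2222])
vv,uu=np.mgrid[200:300,310:410];uv=np.c_[uu.ravel(),vv.ravel()]
q=(plane("scene",uv,.03)[:,:2]-c0)@np.c_[ex,ey]
m=((h<8)|(h>172))&(s>120)&(v>40)&(abs(z-.03)<.006)
W=plane("scene",np.argwhere(m)[:,::-1],.03)[:,:2]
for b,ar,c in blobs(m,500):
    r=cv2.minAreaRect(plane("scene",np.argwhere(b)[:,::-1],.03)[:,:2].astype(np.float32));print("red",ar,c,np.round(r[0],4),np.round(r[1],4),r[2],np.median(z[b]))
# groove profile from depth
qq=(P[...,:2]-c0)@np.c_[ex,ey]
for k in np.arange(-16,17,1):
    w=(abs(z-.03)<.01)&(abs(qq[...,0]-.02)<.04)&(abs(qq[...,1]-k/1000)<.0006)
    if w.any():print(k,(1000*z[w].mean()).round(1),im[w].mean(0).astype(int).tolist(),end=' | ')
# probe axis: shaft pixels by depth
t=st["ee_pos"];print("\nTCP q",(t[:2]-c0)@np.c_[ex,ey])
near=(abs(P[...,0]-t[0])<.04)&(abs(P[...,1]-t[1])<.04)
for lo in np.arange(.046,.11,.004):
    w=near&(z>lo)&(z<lo+.004)
    if w.sum()>2: 
        # lateral extent about the view; mid of left/right
        g=qq[w];print(round(lo*1000),w.sum(),(1000*np.array([g[:,1].min(),g[:,1].max(),(g[:,1].min()+g[:,1].max())/2,g[:,0].max()])).round(1))
cv2.imwrite("pics/s3.png",cv2.resize(im[180:240,330:400,::-1],None,fx=9,fy=9,interpolation=cv2.INTER_CUBIC))
E
```

```text
red 2413 [361.41732283 246.20306672] [0.57   0.2253] [0.1874 0.09  ] 19.01878547668457 0.03171722467468174
-16 31.8 [171, 50, 47] | -15 31.8 [171, 48, 45] | -14 31.7 [170, 51, 49] | -13 31.9 [166, 61, 59] | -12 32.3 [153, 96, 93] | -11 32.0 [152, 136, 133] | -10 32.1 [150, 145, 142] | -9 31.9 [149, 151, 148] | -8 31.8 [150, 151, 148] | -7 31.8 [152, 153, 150] | -6 31.8 [153, 154, 151] | -5 32.2 [153, 152, 149] | -4 32.1 [149, 141, 138] | -3 30.1 [143, 114, 112] | -2 28.8 [139, 108, 106] | -1 29.4 [143, 129, 126] | 0 29.6 [148, 143, 140] | 1 29.6 [153, 152, 149] | 2 29.4 [155, 155, 152] | 3 29.4 [155, 156, 153] | 4 29.7 [152, 150, 147] | 5 29.7 [145, 135, 132] | 6 28.9 [138, 102, 100] | 7 31.0 [133, 101, 98] | 8 32.0 [143, 132, 128] | 9 31.9 [146, 141, 138] | 10 32.2 [149, 147, 144] | 11 31.9 [149, 148, 145] | 12 31.8 [150, 149, 146] | 13 32.1 [151, 151, 148] | 14 32.1 [151, 150, 147] | 15 32.1 [150, 141, 138] | 16 31.7 [155, 108, 105] | 
TCP q [-0.06911817 -0.00013893]
54 3 [  0.1   2.3   1.2 -67.2]
58 4 [ -2.8   3.4   0.3 -66.1]
62 8 [ -3.1   4.4   0.6 -64.6]
66 8 [ -4.1   5.8   0.8 -64.3]
70 10 [ -4.5   6.8   1.1 -64.2]
74 9 [ -4.9   6.2   0.6 -62.9]
78 10 [ -5.7   7.6   1.  -60.6]
82 17 [ -6.5   8.5   1.  -62. ]
86 15 [ -7.5   8.1   0.3 -61.9]
90 16 [ -6.2   9.1   1.4 -60.6]
94 15 [ -6.8   8.3   0.7 -61.7]
98 17 [ -7.3   9.5   1.1 -61.4]
102 3 [ -3.6   3.7   0.1 -61.9]
```

View pics/s3.png

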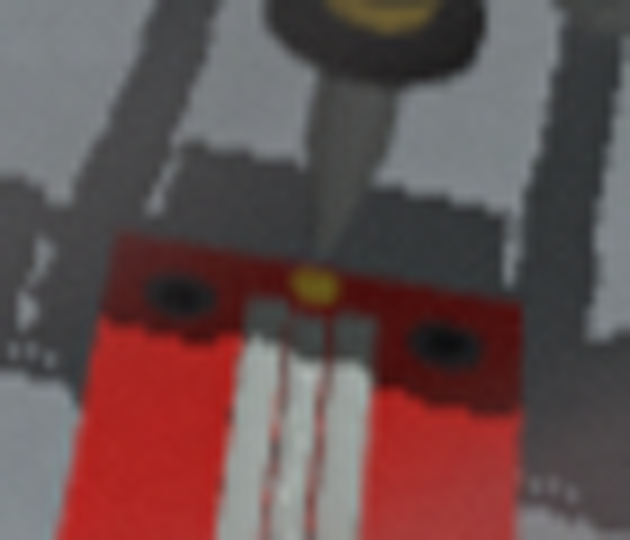

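Relative to the estimated seam line, the scene camera puts the groove centre at about +1.9 mm and the probe axis at about +0.8 mm. I'll shift 1.1 mm that way, lower to about 3 mm above the top, and re-check.

Request:
arm_command:
  commands:
    - [0,-0.11,0.5,0,0.2]
    - [0,-0.11,1,0,0.2]
    - [0,-0.11,1.5,0,0.2]
    - [0,-0.11,1.65,0,0.2]
    - [0,-0.11,1.65,0,0.2]

```text
t: 6.48
ee_pos: [0.5012, 0.2005, 0.1149]
orientation: [0.0, 0.993, 0.117, -0.0]
force: [-0.3, 1.1, -0.6]
grip_width: 0.0235
```

```bash
python3 - <<'E'
from h import *
delta([.5016,.1996,.132])
ims=[bot.get_image("scene") for _ in range(4)]
im=np.mean([i[0] for i in ims],0).astype(np.uint8);st=bot.read_state()
a=np.radians(18.87);ex=np.array([np.cos(a),np.sin(a)]);ey=np.array([-ex[1],ex[0]]);c0=np.array([.5678,.2222])
t=st["ee_pos"];near=[];G=[]
for _,d in ims:
    P=cloud("scene",d);z=P[...,2];qq=(P[...,:2]-c0)@np.c_[ex,ey]
    w=(abs(P[...,0]-t[0])<.03)&(abs(P[...,1]-t[1])<.03)&(z>.036)&(z<.094)
    near.append(np.c_[qq[w],z[w]])
    # groove: low depth pixels
    w=(abs(qq[...,0])<.06)&(abs(qq[...,1]-.002)<.009)&(z<.0305)&(z>.024);G.append(qq[w])
print("TCP q",(t[:2]-c0)@np.c_[ex,ey]);N=np.concatenate(near);G=np.concatenate(G)
for lo in(-.06,-.03,0,.03):
    g=G[(G[:,0]>lo)&(G[:,0]<lo+.03)][:,1]*1000;print("groove",lo,g.mean().round(2),np.percentile(g,[3,97]).round(2))
for lo in np.arange(.036,.09,.006):
    g=N[(N[:,2]>lo)&(N[:,2]<lo+.006)]
    if len(g):print(round(lo*1000),len(g),(1000*g[:,1]).mean().round(2),(1000*g[:,1].min()).round(1),(1000*g[:,1].max()).round(1))
cv2.imwrite("pics/s4.png",cv2.resize(im[170:270,325:405,::-1],None,fx=6,fy=6,interpolation=cv2.INTER_CUBIC))
E
```

```text
t 6.47 pos [0.5012 0.2005 0.1149] xaxis [ 9.728e-01  2.317e-01 -5.000e-04] zaxis [-4.e-04 -1.e-04 -1.e+00] cm [ 0.01  0.1  -1.71] F [-0.3  1.1 -0.6] w 0.0235
TCP q [-0.0696714   0.00101701]
groove -0.06 1.84 [-2.91  6.73]
groove -0.03 2.03 [-2.74  6.95]
groove 0 2.0 [-2.61  6.75]
groove 0.03 1.94 [-2.86  6.76]
36 21 2.24 0.4 4.5
42 29 2.17 -2.6 5.5
48 42 1.88 -3.5 7.0
54 63 1.49 -4.4 7.8
60 62 2.1 -5.2 10.2
66 90 1.27 -6.3 9.7
72 100 2.44 -5.4 10.5
78 84 1.1 -6.1 9.5
84 14 1.59 -2.4 4.8
```

View pics/s4.png

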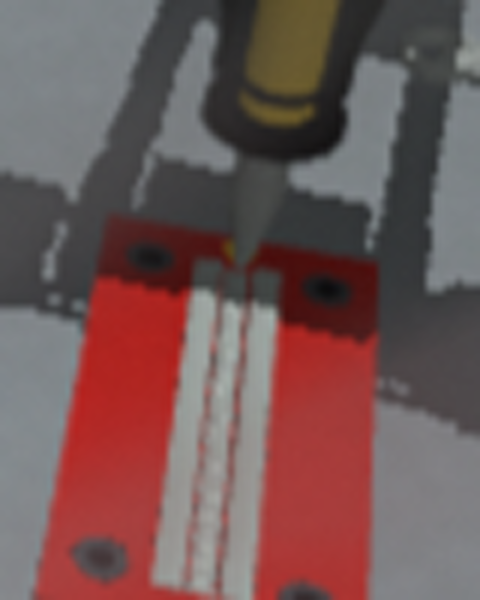

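In the scene frame the groove centre is at +1.9 mm and the probe tip at about +2.0 mm, and the directions agree. The image shows the tip at (238,265), right at the groove's dotted end. Lowering to about 1 mm inside the groove.

Request:
arm_command:
  commands:
    - [0,0,0.2,0,0.2]
    - [0,0,0.4,0,0.2]
    - [0,0,0.4,0,0.2]
    - [0,0,0.4,0,0.2]

```text
t: 7.18
ee_pos: [0.5013, 0.2006, 0.1111]
orientation: [-0.0, 0.993, 0.117, -0.0]
force: [-0.5, -0.7, -0.2]
grip_width: 0.0232
```

No contact force. Starting the pass: 3.75 mm per row, which is 3 cm/s.

Request:
arm_command:
  commands:
    - [0.373,-0.036,0,0,0.2]
    - [0.747,-0.071,0,0,0.2]
    - [1.12,-0.107,0,0,0.2]
    - [1.493,-0.143,0,0,0.2]
    - [1.866,-0.179,0,0,0.2]
    - [2.24,-0.214,0,0,0.2]
    - [2.613,-0.25,0,0,0.2]
    - [2.986,-0.286,0,0,0.2]

```text
t: 8.18
ee_pos: [0.53, 0.2104, 0.1111]
orientation: [-0.0, 0.993, 0.117, -0.0]
force: [-0.5, -0.4, -1.1]
grip_width: 0.0235
```

Request:
arm_command:
  commands:
    - [0.373,-0.036,0,0,0.2]
    - [0.747,-0.071,0,0,0.2]
    - [1.12,-0.107,0,0,0.2]
    - [1.493,-0.143,0,0,0.2]
    - [1.866,-0.179,0,0,0.2]
    - [2.24,-0.214,0,0,0.2]
    - [2.613,-0.25,0,0,0.2]
    - [2.986,-0.286,0,0,0.2]

```text
t: 9.18
ee_pos: [0.5584, 0.2201, 0.1111]
orientation: [-0.0, 0.993, 0.117, 0.0]
force: [-0.5, 0.2, -1.1]
grip_width: 0.0231
```

On line: heading 18.85°, 60 mm in 2.0 s, no contact. Continuing.

Request:
arm_command:
  commands:
    - [0.373,-0.036,0,0,0.2]
    - [0.747,-0.071,0,0,0.2]
    - [1.12,-0.107,0,0,0.2]
    - [1.493,-0.143,0,0,0.2]
    - [1.866,-0.179,0,0,0.2]
    - [2.24,-0.214,0,0,0.2]
    - [2.613,-0.25,0,0,0.2]
    - [2.986,-0.286,0,0,0.2]

```text
t: 10.18
ee_pos: [0.5867, 0.2298, 0.1111]
orientation: [-0.0, 0.993, 0.117, -0.0]
force: [0.6, -0.3, -1.2]
grip_width: 0.0233
```

Request:
arm_command:
  commands:
    - [0.373,-0.036,0,0,0.2]
    - [0.747,-0.071,0,0,0.2]
    - [1.12,-0.107,0,0,0.2]
    - [1.493,-0.143,0,0,0.2]
    - [1.866,-0.179,0,0,0.2]
    - [2.24,-0.214,0,0,0.2]
    - [2.613,-0.25,0,0,0.2]
    - [2.986,-0.286,0,0,0.2]

```text
t: 11.18
ee_pos: [0.6151, 0.2395, 0.1111]
orientation: [-0.0, 0.993, 0.117, -0.0]
force: [0.4, -0.7, -0.5]
grip_width: 0.0233
```

Request:
arm_command:
  commands:
    - [0.373,-0.036,0,0,0.2]
    - [0.747,-0.071,0,0,0.2]
    - [1.12,-0.107,0,0,0.2]
    - [1.493,-0.143,0,0,0.2]
    - [1.866,-0.179,0,0,0.2]
    - [2.1,-0.2,0,0,0.2]
    - [2.1,-0.2,0,0,0.2]

```text
t: 12.05
ee_pos: [0.635, 0.2463, 0.1111]
orientation: [-0.0, 0.993, 0.117, 0.0]
force: [-0.3, -0.3, -0.2]
grip_width: 0.0234
```

```bash
python3 - <<'E'
from h import *
im,d=bot.get_image("scene");delta([.5871,.0657,.247])
cv2.imwrite("pics/s5.png",cv2.resize(im[170:310,300:420,::-1],None,fx=4,fy=4,interpolation=cv2.INTER_CUBIC))
E
```

```text
t 12.1 pos [0.6348 0.2462 0.111 ] xaxis [ 9.728e-01  2.317e-01 -2.000e-04] zaxis [-2.e-04 -0.e+00 -1.e+00] cm [ -8.83  16.45 -13.6 ] F [ 0.3  0.2 -0.2] w 0.0239
```

View pics/s5.png

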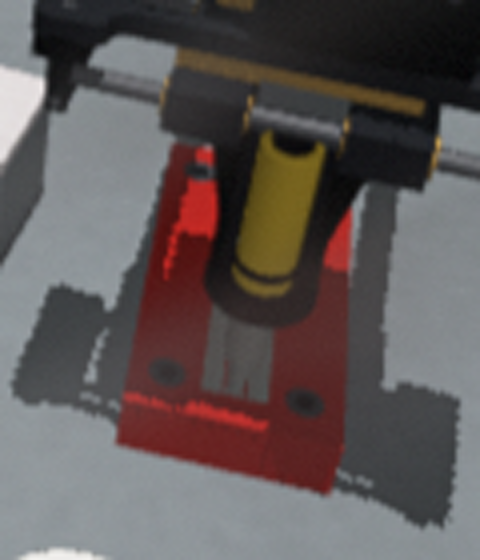

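The final picture shows the tip near the far end of the groove, around (236,388). The travel was 141 mm in one pass. Lifting and returning to above the hole.

Request:
arm_command:
  commands:
    - [0,0,-2,0,0.2]
    - [0,0,-6,0,0.2]
    - [0,0,-11,0,0.2]
    - [0,0,-13.6,0,0.2]
    - [-2.2,4.1,-13.6,0,0.2]
    - [-4.4,8.2,-13.6,0,0.2]
    - [-6.6,12.3,-13.6,0,0.2]
    - [-8.8,16.45,-13.6,0,0.2]

```text
t: 13.1
ee_pos: [0.5871, 0.0645, 0.2492]
orientation: [0.0, 0.993, 0.117, 0.001]
force: [0.9, -0.9, -1.7]
grip_width: 0.0233
```

Request:
arm_command:
  commands:
    - [0,0,0,0,0.2]
    - [0,0,0,0,0.2]
    - [0,0,0,0,0.2]

```text
t: 13.48
ee_pos: [0.5876, 0.0668, 0.2477]
orientation: [-0.0, 0.993, 0.117, 0.0]
force: [-0.0, 0.5, -2.0]
grip_width: 0.0233
```

```bash
python3 - <<'E'
from h import *
delta([.5871,.0657,.0969])
E
```

```text
t 13.47 pos [0.5876 0.0668 0.2477] xaxis [9.725e-01 2.329e-01 8.000e-04] zaxis [ 8.e-04  3.e-04 -1.e+00] cm [-0.09  0.1  15.08] F [-0.   0.5 -2. ] w 0.0233
```

Request:
arm_command:
  commands:
    - [-0.13,0.1,2,0,0.2]
    - [-0.13,0.1,5,0,0.2]
    - [-0.13,0.1,8,0,0.2]
    - [-0.13,0.1,11,0,0.2]
    - [-0.13,0.1,13,0,0.2]
    - [-0.13,0.1,14.4,0,0.2]
    - [-0.13,0.1,14.9,0,0.2]
    - [-0.13,0.1,14.9,0,0.2]

```text
t: 14.48
ee_pos: [0.5867, 0.0645, 0.0984]
orientation: [0.0, 0.993, 0.117, 0.0]
force: [0.4, -0.3, -1.4]
grip_width: 0.0232
```

Request:
arm_command:
  commands:
    - [0,0,0,0,0.2]
    - [0,0,0.1,0,0.2]
    - [0,0,0.15,0,0.2]
    - [0,0,0.15,0,0.2]

```text
t: 14.98
ee_pos: [0.5865, 0.0645, 0.0968]
orientation: [0.0, 0.993, 0.117, 0.0]
force: [0.1, -0.0, 0.1]
grip_width: 0.0235
```

The weight has gone off the wrist (from −1.4 to about 0 N), so the collar is seated. Releasing and backing straight up.

Request:
arm_command:
  commands:
    - [0,0,0,0,0.35]
    - [0,0,0,0,0.55]
    - [0,0,0,0,0.55]
    - [0,0,0,0,0.55]
    - [0,0,-2,0,0.55]
    - [0,0,-5,0,0.55]
    - [0,0,-10,0,0.55]
    - [0,0,-15,0,0.55]

```text
t: 15.98
ee_pos: [0.5863, 0.0645, 0.2496]
orientation: [0.0, 0.993, 0.117, 0.001]
force: [1.4, -0.5, -0.3]
grip_width: 0.048
```

Request:
arm_command:
  commands:
    - [-10,0,-3,0,0.55]
    - [-10,0,-3,0,0.55]
    - [-10,0,-3,0,0.55]
    - [-10,0,-3,0,0.55]
    - [-10,0,-3,0,0.55]

```text
t: 16.6
ee_pos: [0.4895, 0.0415, 0.2765]
orientation: [-0.0, 0.993, 0.117, -0.0]
force: [0.1, 0.8, 0.2]
grip_width: 0.0478
```

```bash
python3 - <<'E'
from h import *
delta([.5871,.0657,.0969])
s=bot.read_state();w,d=bot.get_image("wrist");im,ds=bot.get_image("scene")
z=cloud("wrist",d,s)[...,2]
for b,a,c in blobs(abs(z-.15)<.004,20): print("top",a,c,w[b].mean(0).round(),np.median(z[b]),plane("wrist",c,.15,s).round(4))
cv2.imwrite("pics/end.png",np.hstack([w[...,::-1][:,100:500],cv2.resize(im[130:260,190:323,::-1],(393,384))]))
E
```

```text
t 16.6 pos [0.4895 0.0415 0.2765] xaxis [ 9.728e-01  2.318e-01 -3.000e-04] zaxis [-3.e-04  1.e-04 -1.e+00] cm [10.06 -0.09 17.95] F [0.1 0.8 0.2] w 0.0478
top 454 [252.13876652  81.84361233] [148. 137.  37.] 0.14936869112098047 [[0.5862 0.065  0.15  ]]
top 421 [333.73396675  91.99287411] [ 43.  74. 123.] 0.14949190097305642 [[ 0.5974 -0.0141  0.15  ]]
```

View pics/end.png

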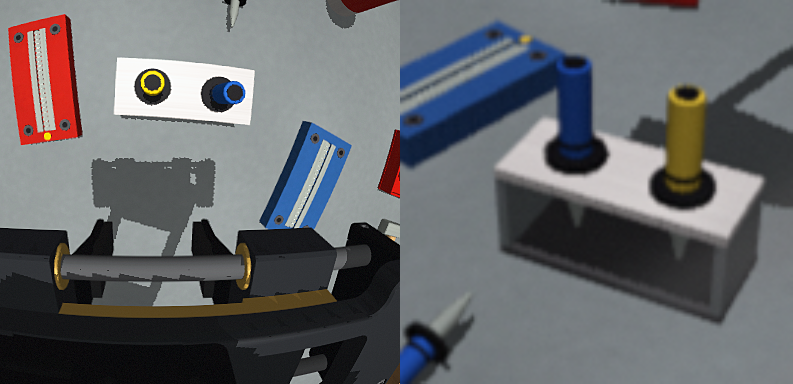

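The yellow and blue probes both stand seated, collars on the plate, tops at 0.149 m. The small loose probe at lower left looks different from before, so I'll check whether it has toppled and come to rest.

```bash
python3 - <<'E'
from h import *
im,_=bot.get_image("scene")
f=lambda a:cv2.resize(a[150:300,150:300,::-1],(390,390))
cv2.imwrite("pics/cmp.png",np.hstack([f(np.load("scene.npz")["im"]),f(im)]))
for k in("scene.npz","scene3.npz"):
    g=np.load(k,allow_pickle=True)["im"];print(k,np.abs(g[190:260,195:222].astype(int)-im[190:260,195:222]).mean())
E
```

```text
scene.npz 29.47037037037037
scene3.npz 6.321516754850088
```

View pics/cmp.png

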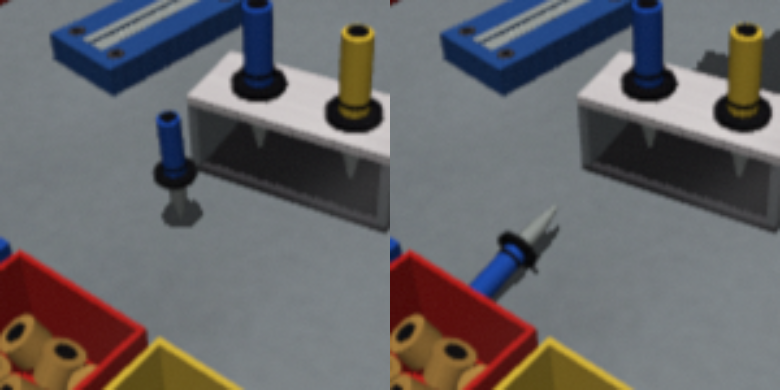

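The loose small probe was balanced on its tip at the start, at about (175,170) in the left half. It had toppled before I first lifted the yellow probe and lies at about (515,250) in the right half, still on the bench. The arm never went near it. Everything the task named is in order, so I'm handing in.

```bash
python3 -c "
from cell import bot
print(bot.job_done(), bot.read_state()['t'])"
```

```text
the job is handed in; nothing more can be done
the job is handed in; nothing more can be done
```

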